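# Refill the laundry tablet tub

### The job

Slide the blue tub across the counter, without picking it up, until it stands wholly on the round cork mat. Then take the scoop out from under the wire rack by its handle, pour all six tablets from it into the tub, and stand the empty scoop upright on the counter, with the tub still wholly on the mat. Do not disturb the two jugs, the jar or the spray can.

Things in the scene. Friction and masses are not known exactly. Their poses are not given: they have to be found in the camera images.
- tub: Round open plastic tub, blue with a yellow band below the rim; straight sides, 150 mm outside diameter, 70 mm high, wall 4 mm, floor 5 mm, about 0.25 kg, loose. Origin at the centre of its underside, z up its axis. The tub starts to one side of the mat (left or right), the rack with the scoop is on the other.
- mat: Round cork mat, 200 mm in diameter, with a small dark dot at its centre, in the middle of the counter. So thin that things slide freely onto it (no edge to catch on). Origin at its centre, on the counter.
- scoop: White plastic measuring scoop with an orange handle, 0.13 kg, loose, standing upright with six tablets in it. Origin under the centre of the cup's floor; x points from handle to pouring lip, z up. The cup is 66 mm long (x) by 72 mm wide (y), side and back walls 60 mm high, walls 4 mm; its front wall slopes out at 45 degrees from the floor to the lip. Tipped forward about 90 degrees it empties.
- scoop_grip (a point): The middle of the scoop's handle: x = -84, y = 0, z = 49 mm in the scoop's frame; axes as the scoop's. The handle is level and straight, 18 mm wide (y), from z = 38 to 60 mm and from x = -34 (the cup's back) to x = -124 mm.
- scoop_lip (a point): The middle of the scoop's pouring lip: x = 79, y = 0, z = 49 mm in the scoop's frame; axes as the scoop's. The side walls beside the lip rise to z = 71 mm at most.
- rack: White wire shelf fixed over the scoop. Origin on the counter within 1 cm below scoop_grip; x points from handle to cup. Flat wire grid at z = 216 to 224 mm, x = -19 to 194, y = -94 to 94 mm: it overhangs the handle, so come in leaning back, from the open -x side, not straight down. Two 8 mm legs with 24 mm feet stand beyond the lip, at x = 190, y = +-90 mm; open at both sides.
- green_jug: Full green detergent jug, not to be disturbed: 74 mm (x) by 100 mm (y), 190 mm high to its white cap. Origin at the centre of its underside.
- purple_jug: Full purple softener jug, the same shape and size as the green one, not to be disturbed. Origin at the centre of its underside.
- peg_jar: Glass jar with red lid, 56 mm in diameter, 85 mm high, not to be disturbed. Origin at the centre of its underside.
- spray_can: Yellow spray can, 52 mm in diameter, 120 mm high, not to be disturbed. Origin at the centre of its underside.
- tablet0: Hard round detergent tablet, blue and white, 26 mm in diameter, 16 mm thick, 16 g; one of six lying in the scoop at the start. Origin at the centre of one flat face.
- tablet1: Hard round detergent tablet, green, 26 mm in diameter, 16 mm thick, 16 g; one of six lying in the scoop at the start. Origin at the centre of one flat face.
- tablet2: Hard round detergent tablet, blue and white, 26 mm in diameter, 16 mm thick, 16 g; one of six lying in the scoop at the start. Origin at the centre of one flat face.
- tablet3: Hard round detergent tablet, green, 26 mm in diameter, 16 mm thick, 16 g; one of six lying in the scoop at the start. Origin at the centre of one flat face.
- tablet4: Hard round detergent tablet, blue and white, 26 mm in diameter, 16 mm thick, 16 g; one of six lying in the scoop at the start. Origin at the centre of one flat face.
- tablet5: Hard round detergent tablet, green, 26 mm in diameter, 16 mm thick, 16 g; one of six lying in the scoop at the start. Origin at the centre of one flat face.
Not all that is in view belongs to the job. What is shaped like the scoop but red or yellow is not meant.

How it is judged:
On the way, in this order (a step that is already met when the one before it is completed fails the run):
1. the tub stands wholly on the mat (centre within 25 mm of the mat's), at rest, with all six tablets still in the scoop (horizontal distance between tub and mat below 0.025 m and angle between tub's own z axis and vertical below 0.1 rad and linear speed of tub below 0.02 m/s and distance between each of tablet0, tablet1, tablet2, tablet3, tablet4, tablet5 and scoop below 0.09 m), for 0.2 s.
2. the scoop has been lifted, by at least 30 mm (height (world z) of scoop above 0.03 m), for 0.2 s.
3. all six tablets are in the tub on the mat (horizontal distance between tub and mat below 0.025 m and angle between tub's own z axis and vertical below 0.1 rad and linear speed of tub below 0.02 m/s and horizontal distance between each of tablet0, tablet1, tablet2, tablet3, tablet4, tablet5 and tub below 0.073 m and z of each of tablet0, tablet1, tablet2, tablet3, tablet4, tablet5 in the frame of tub below 0.068 m), for 0.2 s.
At the end, for the whole second after the job is handed in: The tub stands upright and at rest wholly on the mat (centres within 25 mm), all six tablets lie in it below its rim, and the scoop stands upright (within 0.1 rad), at rest and flat on the counter (all of step 3 and height (world z) of scoop below 0.008 m and angle between scoop's own z axis and vertical below 0.1 rad and linear speed of scoop below 0.02 m/s); the robot touches nothing.
It fails at once if the tub is picked up (more than 20 mm off the counter) (height (world z) of tub above 0.02 m).
It fails at once if a jug, the jar or the spray can is disturbed (moved by more than 20 mm or tipped by more than 0.3 rad) (distance of any of green_jug, purple_jug, peg_jar, spray_can from where it was at the start of the episode above 0.02 m or angle between any of green_jug, purple_jug, peg_jar, spray_can's own z axis and vertical above 0.3 rad).
It also fails if it takes over 72 s, if anything falls off the work surface, if the arm or the gripper's body presses on something with over 40 N, if the wrist force passes 120 N, or if a joint passes its speed limit or range.

### The arm

A 6-joint arm with a two-finger parallel gripper is mounted at the origin on the work surface. World frame = base frame: x ahead of the robot, y to its left, z up, the work surface at z = 0. Lengths are in m, angles in rad, forces in N, time in s.
With the tool pointing down it reaches from about 0.4 to 0.825 m from the base axis. Payload 7 kg.
Tool frame: the origin (TCP) lies at the very end of the fingers, on their centre line; the grasp point (between the pads) lies 19 mm behind it (arm.grasp_offset is the distance from the TCP to the grasp point, in m); z points along the fingers, y is the line along which they close (so a half turn about z gives the same grasp; the last joint's range is limited). The gripper opens to 88 mm and grips with 3 to 60 N. Pads are 19 mm wide; open, the fingers measure 130 mm over their backs; the gripper's body (78 mm by 193 mm) begins 47 mm behind the grasp point.
Start: joints at [1.479, 0.359, 0.012, 0, -1.224, -0.288], TCP at [0.25, 0.627, 0.227] pointing down, gripper open.
Joint ranges: [-3.07, 3.07], [-1.43, 2.12], [-1.02, 1.25], [-3.03, 1.67], [-3.05, -0], [-3.03, 3.03]. Speed limits (rad/s): [2.39, 2.39, 3.01, 3.14, 3.14, 3.14].

### API

Orientations are given as [roll, pitch, yaw] about the fixed x, y, z axes, in that order (R = Rz(yaw) Ry(pitch) Rx(roll)).
In Python, from station import get_state, cams, arm, nets gives the robot as it stands.
- The arm moves only by the shell command python3 -m creep 'ROWS' [FORCE]. ROWS is a JSON object of lists of equal length, an entry for each row: "translation": the shift along the world's x, y, z in mm, a list of three; "spin": the turn about the world's z in rad; "gripper": the opening, from 0 (shut) to 1 (fully open). In form: {"translation": [[dx, dy, dz], ...], "spin": [spin, ...], "gripper": [gripper, ...]}. A call has 1 to 8 rows; each row shifts and turns the commanded pose from where the row before left it; what a row does not reach is not made up. A row lasts 1/10 s, in which the tool goes at most 50 mm and 8.59 degrees, less where a joint would pass 70% of its speed; a pose out of reach is approached as far as the arm can. A call is refused whole if a number of a shift passes 50 or a number of a turn 0.15, either way. A call with a gripper value outside its range is refused whole. The fingers move at their own pace and stop on an object; FORCE is the grip in N (left out, the last holds). Time passes only in rows, so rows that do not move let the fingers close. It gives the time, the measured TCP pose, the force, the opening and the grip force at its end, in the units of the state.
- get_state(): the state, without advancing time (a new reading comes with each control period).
- cams.grab_frame(name): name is "scene" or "top" or "wrist"; returns a dict with "img" (400x640x3 uint8, red, green, blue), "mtx" (3x3 intrinsics, pixels), "D" ([k1, k2, p1, p2, k3] as OpenCV has them; the pictures are not rectified), "R" (3x3) and "t" (3): a world point X has camera coordinates R X + t. Camera axes: x right, y down, z forward; pixel columns grow to the right and rows downward; lengths in m; the calibration is good to about 2 mm. A picture is of the moment at which its call begins. There is no depth.
- arm.job_done(): hands the job in; it is judged then, once.
Trained networks look in the newest picture that a camera, given by its name, has taken for a name from the list of things; names that differ only in an ending like _2 or _b are one class to them, and where a whole thing is asked for, a point or a joint stands for the part that bears it (a point fixed in the world has none). Each returns a list of dicts, best first, with "confidence" (0 to 1); they miss things now and then, are a little off and sometimes report something else, mostly with a low value. They report only what shows in the picture. A call takes as long as a camera call. They do not tell look-alikes from the thing itself.
- nets.search_frame(camera, label): "centre" ([x, y, z] in m, in world coordinates, good to about 4 mm: the middle of the surface that is visible of it).
- nets.pinpoint(camera, label): "centre" ([x, y, z] in m, in world coordinates, good to about 4 mm: a listed point, or the origin of a listed thing).
The state is a dict: "t": time; "q": joint angles; "qd": joint speeds; "joint_efforts": joint torques, N m; "eef_pos": TCP position; "ee_rot": TCP orientation; "force": force on the tool from outside, world axes, zero at the start; "moment": the same for the moment, N m; "width": finger opening in m; "gripper_force": force on a finger pad.
Only numpy, scipy, OpenCV 4.12 (cv2) and the standard library are available. Lean on these libraries where they do the work, as an engineer would, in place of code of your own. Each camera call takes 0.05 s, during which the arm holds its last target. There are 200 camera calls.

## Working session

There is one attempt and no reset: what is moved stays moved. The work goes in short steps, Python scripts to look and compute and a shell command to move; the robot and the scene stay as the last step left them, time stands still between calls to the robot, and variables do not carry over. Pictures are saved under pics/ and viewed, at most 10 in all, crops included, and the job is handed in when it is done.

```bash
mkdir -p pics; ls; cat > h.py <<'E'
import numpy as np, cv2
from station import get_state, cams, arm, nets
def save(cam,name,crop=None,scale=1):
    f=cams.grab_frame(cam); im=f["img"][:,:,::-1]
    if crop: im=im[crop[1]:crop[3],crop[0]:crop[2]]
    if scale!=1: im=cv2.resize(im,None,fx=scale,fy=scale,interpolation=cv2.INTER_CUBIC)
    cv2.imwrite("pics/"+name,im); return f
def px(f,X):
    return cv2.projectPoints(np.array([X],float),cv2.Rodrigues(np.array(f["R"]))[0],np.array(f["t"],float),np.array(f["mtx"]),np.array(f["D"]))[0].ravel()
def onplane(f,uv,z):
    n=cv2.undistortPoints(np.array([[uv]],float),np.array(f["mtx"]),np.array(f["D"])).ravel()
    R=np.array(f["R"]); t=np.array(f["t"]).ravel(); c=-R.T@t; d=R.T@np.array([n[0],n[1],1]); return c+d*(z-c[2])/d[2]
E
python3 - <<'E'
from h import *
np.set_printoptions(precision=3,suppress=True)
s=get_state(); print({k:(np.round(v,3).tolist()) for k,v in s.items()}); print([a for a in dir(arm) if a[0]!='_'],arm.grasp_offset)
for cam in("scene","top"):
    f=save(cam,cam+"0.png")
    for l in["tub","mat","scoop","scoop_grip","scoop_lip","rack","green_jug","purple_jug","peg_jar","spray_can"]:
        for r in nets.pinpoint(cam,l)[:3]: print(cam,l,np.round(r["centre"],3),round(r["confidence"],2),px(f,r["centre"]).round(0))
E
```

```text
pics
{'t': 0.0, 'q': [1.479, 0.359, 0.011, -0.0, -1.224, -0.288], 'qd': [0.001, -0.001, 0.001, 0.001, 0.001, 0.0], 'joint_efforts': [-0.001, -58.272, 29.304, 6.998, 0.007, -0.0], 'eef_pos': [0.25, 0.626, 0.226], 'ee_rot': [3.14, -0.0, -0.38], 'force': [-0.203, -1.003, -0.663], 'moment': [-0.025, -0.094, -0.009], 'gripper_force': 0.0, 'width': 0.088}
['Unreachable', 'grasp_offset', 'job_done'] 0.0188
scene tub [ 0.472 -0.307 -0.003] 0.61 [181. 182.]
scene mat [0.544 0.011 0.   ] 0.77 [278. 207.]
scene scoop [0.325 0.293 0.002] 0.89 [378. 160.]
scene scoop [ 0.622  0.32  -0.001] 0.76 [385. 238.]
scene scoop [ 0.384  0.658 -0.   ] 0.72 [497. 182.]
scene scoop_grip [0.324 0.702 0.05 ] 0.86 [514. 158.]
scene scoop_grip [0.242 0.266 0.049] 0.68 [372. 131.]
scene scoop_grip [0.54  0.315 0.05 ] 0.63 [386. 203.]
scene scoop_lip [0.696 0.32  0.05 ] 0.96 [387. 250.]
scene scoop_lip [0.401 0.312 0.05 ] 0.84 [385. 167.]
scene scoop_lip [0.456 0.61  0.05 ] 0.77 [490. 188.]
scene green_jug [ 0.71  -0.074  0.   ] 0.79 [236. 253.]
scene purple_jug [0.732 0.076 0.004] 0.93 [290. 264.]
scene peg_jar [0
[... 413 characters left out ...]
.288 0.   ] 0.95 [284. 260.]
top scoop [ 0.392  0.659 -0.   ] 0.65 [185. 240.]
top scoop_grip [0.241 0.265 0.045] 0.97 [289. 283.]
top scoop_grip [0.324 0.704 0.048] 0.67 [167. 257.]
top scoop_grip [0.537 0.314 0.049] 0.58 [277. 199.]
top scoop_lip [0.4   0.313 0.05 ] 0.85 [276. 237.]
top scoop_lip [0.703 0.322 0.048] 0.76 [276. 155.]
top scoop_lip [0.456 0.605 0.047] 0.56 [196. 221.]
top rack [ 0.707 -0.073  0.004] 0.52 [381. 157.]
top rack [ 0.374  0.068 -0.001] 0.31 [345. 246.]
top green_jug [ 0.705 -0.073  0.003] 0.67 [381. 158.]
top purple_jug [ 0.734  0.07  -0.   ] 0.98 [344. 150.]
top peg_jar [ 0.356 -0.065 -0.004] 0.46 [381. 251.]
top spray_can [ 0.373  0.068 -0.001] 0.77 [345. 246.]
```

```bash
python3 -m creep 2>&1 | tail -5
```

```text
invalid input
```

View pics/scene0.png

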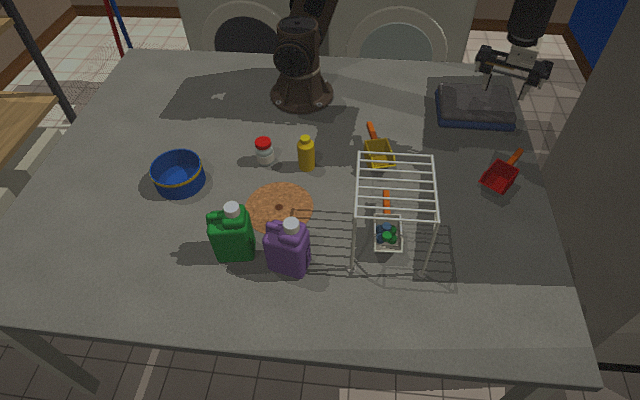

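View pics/top0.png

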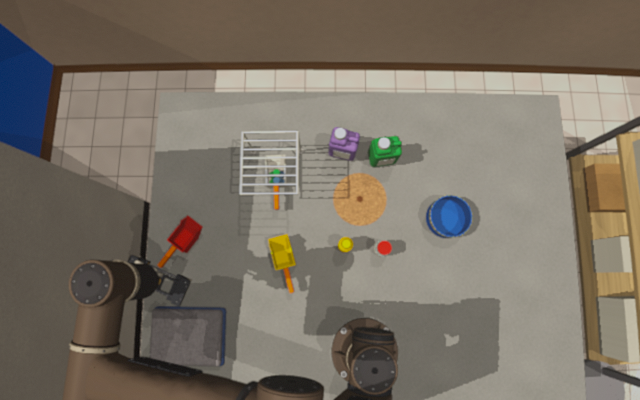

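```bash
python3 - <<'E'
from h import *
a=cv2.imread("pics/top0.png")[120:220,225:315]; b=cv2.imread("pics/scene0.png")[0:110,440:580]
c=cv2.imread("pics/scene0.png")[145:280,340:450]
r=lambda i:cv2.resize(i,(int(i.shape[1]*560/i.shape[0]*.6),336),interpolation=cv2.INTER_CUBIC)
m=np.hstack([r(a),r(c)]);m=cv2.resize(m,(int(m.shape[1]*.95),int(m.shape[0]*.95)))
n=r(b)[:,:428]; print(m.shape,n.shape)
o=np.zeros((600,800,3),np.uint8); m=cv2.resize(m,None,fx=.9,fy=.9);o[:m.shape[0],:m.shape[1]]=m
n=cv2.resize(b,None,fx=2.8,fy=2.8,interpolation=cv2.INTER_CUBIC); o[290:290+n.shape[0],:n.shape[1]]=n[:310]
cv2.imwrite("pics/crop1.png",o)
for cam in("scene","top"):
    f=cams.grab_frame(cam); R=np.array(f["R"]);print(cam,"cam at",(-R.T@np.array(f["t"]).ravel()).round(3))
    for x in(.50,.51,.52,.53,.54): print(x,px(f,[x,.22,.22]).round(1),px(f,[x,.408,.22]).round(1))
    for x in (.49,.5,.51):print("tip",x,px(f,[x,.314,.06]).round(1))
f=cams.grab_frame("top")
for e in[("top",(297,194)),("top",(240,193))]:print(onplane(f,e[1],.22).round(3))
E
```

```text
(319, 546, 3) (336, 427, 3)
scene cam at [1.299 0.24  0.95 ]
0.5 [354.5 145.1] [429.4 149.9]
0.51 [354.3 147.8] [429.7 152.6]
0.52 [354.  150.5] [429.9 155.4]
0.53 [353.8 153.3] [430.1 158.2]
0.54 [353.5 156.1] [430.3 161.1]
tip 0.49 [385.8 187. ]
tip 0.5 [385.7 189.6]
tip 0.51 [385.7 192.3]
top cam at [0.283 0.155 1.496]
0.5 [300.6 201.2] [241.7 200.9]
0.51 [300.7 198.1] [241.8 197.9]
0.52 [300.7 195. ] [241.9 194.8]
0.53 [300.8 192. ] [242.1 191.7]
0.54 [300.8 188.9] [242.2 188.6]
tip 0.49 [276.4 211.4]
tip 0.5 [276.5 208.6]
tip 0.51 [276.6 205.9]
[0.523 0.232 0.22 ]
[0.526 0.415 0.22 ]
```

View pics/crop1.png

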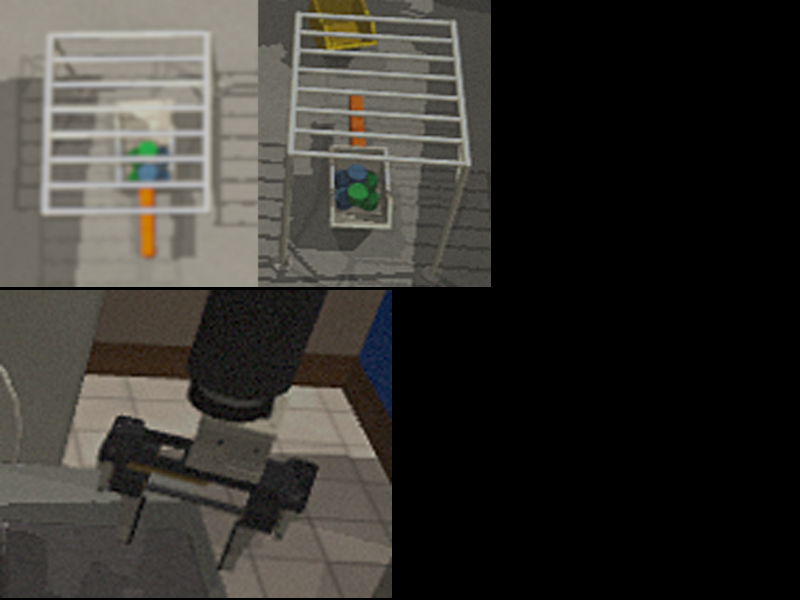

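```bash
python3 -m creep '{"translation":[[0,0,45],[0,0,45],[0,0,30],[20,-40,0],[25,-41,0],[25,-41,0],[25,-41,0],[25,-41,0]],"spin":[0,0,0,0.05,0.05,0.05,0.05,0.05],"gripper":[0.5,0,0,0,0,0,0,0]}' && python3 -m creep '{"translation":[[25,-41,0],[25,-41,0],[25,-41,0],[5,-45,0],[5,-45,0],[5,-45,0],[5,-45,0],[5,-45,0]],"spin":[0.05,0.05,0.03,0,0,0,0,0],"gripper":[0,0,0,0,0,0,0,0]}' && python3 -m creep '{"translation":[[5,-45,0],[5,-45,0],[5,-45,0],[5,-45,0],[5,-45,0],[5,-45,0],[5,-45,0],[0,0,0]],"spin":[0,0,0,0,0,0,0,0],"gripper":[0,0,0,0,0,0,0,0]}'
```

```text
t: 2.05
eef_pos: [0.3708, 0.4211, 0.3469]
ee_rot: [-3.141, -0.0, -0.127]
force: [0.9, 0.7, -0.1]
width: 0.0291
gripper_force: 0.0
t: 2.85
eef_pos: [0.47, 0.0731, 0.347]
ee_rot: [-3.141, -0.001, 0.001]
force: [0.6, -0.6, 0.9]
width: 0.0005
gripper_force: 0.0
t: 3.65
eef_pos: [0.505, -0.2445, 0.3456]
ee_rot: [3.141, 0.002, -0.004]
force: [-0.7, -0.1, -0.2]
width: 0.0004
gripper_force: 0.0
```

```bash
python3 -m creep '{"translation":[[45,-20,0],[45,-20,0],[45,-20,0],[45,-20,0],[45,-20,0],[45,-20,0],[0,0,0],[0,0,0]],"spin":[0,0,0,0,0,0,0,0],"gripper":[0,0,0,0,0,0,0,0]}'; python3 -c "
from h import *;print(np.round(get_state()['q'],3))"
```

```text
t: 4.45
eef_pos: [0.7767, -0.3601, 0.3403]
ee_rot: [-3.14, 0.007, 0.0]
force: [-0.5, 0.8, 0.6]
width: 0.0004
gripper_force: 0.0
[-0.208  0.676  0.784 -0.    -1.686  1.779]
```

```bash
python3 -m creep '{"translation":[[40,-15,0],[40,-15,0],[40,-15,0],[40,-15,0],[0,0,0]],"spin":[0,0,0,0,0],"gripper":[0,0,0,0,0]}'; python3 -c "
from h import *;print(np.round(get_state()['q'],3))"
```

```text
t: 4.95
eef_pos: [0.8822, -0.3954, 0.317]
ee_rot: [3.115, -0.044, 0.002]
force: [0.2, 0.2, -0.8]
width: 0.0002
gripper_force: 0.0
[-0.215  0.942  1.247  0.017 -1.826  1.792]
```

```bash
python3 -m creep '{"translation":[[40,-15,0],[40,-15,0],[40,-15,0],[0,0,0]],"spin":[0,0,0,0],"gripper":[0,0,0,0]}';  python3 -m creep '{"translation":[[-40,15,0],[-40,15,0],[-40,15,0],[-40,15,0],[-40,15,0],[0,0,0]],"spin":[0,0,0,0,0,0],"gripper":[0,0,0,0,0,0]}'; python3 -c "
from h import *;print(np.round(get_state()['q'],3))"
```

```text
t: 5.35
eef_pos: [0.9324, -0.41, 0.2829]
ee_rot: [3.073, -0.119, 0.005]
force: [0.2, 1.1, -1.8]
width: 0.0003
gripper_force: 0.0
t: 5.95
eef_pos: [0.7482, -0.342, 0.2891]
ee_rot: [3.072, -0.12, 0.004]
force: [1.3, 0.3, 0.8]
width: 0.0002
gripper_force: 0.0
[-0.171  0.498  0.339  0.049 -1.282  1.731]
```

```bash
python3 -m creep '{"translation":[[0,0,45],[0,0,45],[0,0,40],[0,0,30],[0,0,0]],"spin":[-0.13,-0.13,-0.13,-0.13,0],"gripper":[0,0,0,0,0]}';  python3 -m creep '{"translation":[[40,-18,0],[40,-18,0],[40,-18,0],[40,-18,0],[40,-18,0],[40,-18,0],[40,-18,0],[40,-18,0]],"spin":[0,0,0,0,0,0,0,0],"gripper":[0,0,0,0,0,0,0,0]}'; python3 -c "
from h import *;print(np.round(get_state()['q'],3))"
```

```text
t: 6.45
eef_pos: [0.7541, -0.344, 0.4534]
ee_rot: [3.075, -0.13, -0.52]
force: [-0.3, 0.3, 1.2]
width: 0.0005
gripper_force: 0.0
t: 7.25
eef_pos: [0.9406, -0.431, 0.3646]
ee_rot: [3.067, -0.275, -0.504]
force: [0.3, -0.9, 0.3]
width: 0.0006
gripper_force: 0.0
[-0.187  0.936  1.251  0.156 -1.645  1.274]
```

```bash
python3 -m creep '{"translation":[[-35,16,30],[-35,16,30],[-20,9,40],[0,0,0]],"spin":[-0.13,-0.13,-0.13,-0.13],"gripper":[0,0,0,0]}';  python3 -m creep '{"translation":[[40,-18,0],[40,-18,0],[40,-18,0],[40,-18,0],[40,-18,0],[40,-18,0],[40,-18,0],[40,-18,0]],"spin":[0,0,0,0,0,0,0,0],"gripper":[0,0,0,0,0,0,0,0]}'; python3 -c "
from h import *;print(np.round(get_state()['q'],3))"
```

```text
t: 7.65
eef_pos: [0.8459, -0.3892, 0.4775]
ee_rot: [3.076, -0.284, -1.033]
force: [-0.3, -0.3, 4.3]
width: 0.0003
gripper_force: 0.0
t: 8.45
eef_pos: [0.9983, -0.4707, 0.3554]
ee_rot: [-3.116, -0.465, -1.02]
force: [0.3, 0.3, -1.0]
width: 0.0003
gripper_force: 0.0
[-0.162  1.006  1.251  0.329 -1.483  0.746]
```

```bash
python3 -m creep '{"translation":[[-45,16,0],[-45,16,0],[-45,16,0],[-45,16,0],[-45,16,0],[-45,16,0],[-45,16,0],[-45,16,0]],"spin":[0.13,0.13,0.13,0.13,0.13,0.13,0.02,0],"gripper":[0,0,0,0,0,0,0,0]}';  python3 -m creep '{"translation":[[-40,14,0],[-40,14,0],[-40,14,0],[-40,14,0],[0,0,0]],"spin":[0,0,0,0,0],"gripper":[0,0,0,0,0]}'; python3 -c "
from h import *;print(np.round(get_state()['q'],3))
for c in('top','scene'):
  cams.grab_frame(c)
  for r in nets.pinpoint(c,'tub')[:2]: print(c,np.round(r['centre'],3),r['confidence'])"
```

```text
t: 9.25
eef_pos: [0.6915, -0.3618, 0.3616]
ee_rot: [-3.121, -0.467, -0.347]
force: [-0.2, -0.1, 0.3]
width: 0.0003
gripper_force: 0.0
t: 9.75
eef_pos: [0.5297, -0.3047, 0.3618]
ee_rot: [-3.12, -0.468, -0.347]
force: [0.1, -0.1, 2.2]
width: 0.0004
gripper_force: 0.0
[-0.164 -0.083 -0.333  0.081 -0.858  1.354]
top [0.605 0.318 0.022] 0.45
scene [ 0.474 -0.31  -0.002] 0.8
scene [0.633 0.338 0.007] 0.41
```

```bash
python3 -m creep '{"translation":[[-30,10,0],[-20,8,-20],[0,0,-45],[0,0,-45],[0,0,-45],[0,0,-45],[0,0,-40],[0,0,0]],"spin":[0.13,0,0,0,0,0,0,0],"gripper":[0,0,0,0,0,0,0,0]}';  python3 -m creep '{"translation":[[0,0,-30],[0,0,-25],[0,0,-20],[0,0,0]],"spin":[0,0,0,0],"gripper":[0,0,0,0]}'
```

```text
t: 10.75
eef_pos: [0.482, -0.2873, 0.1118]
ee_rot: [-3.121, -0.452, -0.219]
force: [-0.6, 0.4, 0.1]
width: 0.0003
gripper_force: 0.0
t: 11.15
eef_pos: [0.4856, -0.288, 0.042]
ee_rot: [-3.121, -0.461, -0.218]
force: [-0.6, 0.2, -0.2]
width: 0.0006
gripper_force: 0.0
```

```bash
python3 -m creep '{"translation":[[2,10,0],[2,10,0],[2,10,0],[4,20,0],[4,20,0],[4,20,0],[4,20,0],[4,20,0]],"spin":[0,0,0,0,0,0,0,0],"gripper":[0,0,0,0,0,0,0,0]}';  python3 -m creep '{"translation":[[4,20,0],[4,20,0],[4,20,0],[4,20,0],[4,20,0],[4,20,0],[3,14,0],[2,10,0]],"spin":[0,0,0,0,0,0,0,0],"gripper":[0,0,0,0,0,0,0,0]}';python3 -m creep '{"translation":[[1,6,0],[1,4,0],[0,0,0]],"spin":[0,0,0],"gripper":[0,0,0]}'; python3 -c "
from h import *;
for c in('top','scene'):
  f=save(c,c+'1.png')
  for r in nets.pinpoint(c,'tub')[:2]: print(c,np.round(r['centre'],3),r['confidence'],px(f,r['centre']).round())
a=cv2.imread('pics/scene1.png')[100:300,160:420];b=cv2.imread('pics/top1.png')[120:280,260:468]
cv2.imwrite('pics/c2.png',np.hstack([cv2.resize(a,(400,308)),cv2.resize(b,(400,308))]))"
```

```text
t: 11.95
eef_pos: [0.5124, -0.1795, 0.0502]
ee_rot: [-3.04, -0.445, -0.216]
force: [0.1, -0.8, -0.5]
width: 0.0003
gripper_force: 0.3
t: 12.75
eef_pos: [0.5471, -0.0593, 0.0646]
ee_rot: [-2.971, -0.4, -0.208]
force: [-0.2, -1.4, -1.0]
width: 0.0002
gripper_force: 0.3
t: 13.05
eef_pos: [0.5486, -0.0511, 0.0645]
ee_rot: [-2.968, -0.396, -0.208]
force: [-0.1, -0.3, -0.2]
width: 0.0005
gripper_force: 0.0
top [ 0.527 -0.102 -0.002] 0.81 [390. 205.]
scene [ 0.525 -0.101 -0.   ] 0.93 [242. 200.]
```

View pics/c2.png

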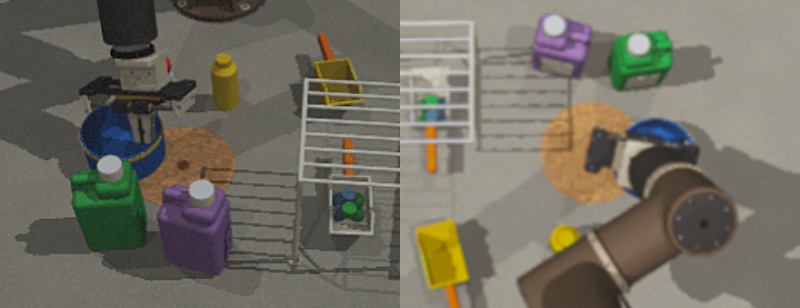

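```bash
python3 -m creep '{"translation":[[0,-3,0],[0,0,30],[0,0,40],[0,0,40],[0,0,0]],"spin":[0,0,0,0,0],"gripper":[0,0,0,0,0]}'; python3 -c "
from h import *;print(np.round(get_state()['q'],3))"
```

```text
t: 13.75
eef_pos: [0.5512, -0.0537, 0.1801]
ee_rot: [-2.964, -0.404, -0.209]
force: [0.2, 0.7, -0.6]
width: 0.0005
gripper_force: 0.0
[ 0.273 -0.025 -0.689  0.051 -0.47   1.085]
```

```bash
python3 -m creep '{"translation":[[-40,-4,0],[-40,-4,0],[-40,-4,0],[-40,-4,0],[-40,-4,0],[0,0,0]],"spin":[0,0,0,0,0,0],"gripper":[0,0,0,0,0,0]}'; python3 -c "
from h import *;print(np.round(get_state()['q'],3))"
```

```text
t: 14.35
eef_pos: [0.3498, -0.0779, 0.1804]
ee_rot: [-2.956, -0.396, -0.209]
force: [0.2, 0.7, 0.1]
width: 0.0002
gripper_force: 0.0
[ 0.452 -0.511 -1.017  0.146 -0.643  0.849]
```

```bash
python3 -m creep '{"translation":[[-40,-4,0],[-40,-4,0],[-30,0,0],[0,0,0]],"spin":[0,0,0,0],"gripper":[0,0,0,0]}'; python3 -c "
from h import *;print(np.round(get_state()['q'],3))"
```

```text
t: 14.75
eef_pos: [0.2539, -0.1088, 0.1915]
ee_rot: [-2.937, -0.365, -0.203]
force: [0.9, 0.8, -0.1]
width: 0.0006
gripper_force: 0.0
[ 0.527 -0.831 -1.017  0.099 -0.978  0.84 ]
```

```bash
python3 -m creep '{"translation":[[35,4,5],[35,4,5],[35,4,5],[35,4,0],[35,4,0],[35,4,0],[35,4,0],[31,0,0]],"spin":[0.136,0.136,0.136,0.136,0.136,0.136,0.136,0.136],"gripper":[0,0,0,0,0,0,0,0]}'; python3 -m creep '{"translation":[[0,0,0],[0,0,0],[0,0,0]],"spin":[0.136,0.136,0],"gripper":[0,0,0]}'; python3 -c "
from h import *;print(np.round(get_state()['q'],3))"
```

```text
t: 15.55
eef_pos: [0.4433, -0.0806, 0.2004]
ee_rot: [-2.957, -0.327, 0.619]
force: [-0.0, 0.4, 0.7]
width: 0.0
gripper_force: 0.0
t: 15.85
eef_pos: [0.4424, -0.0805, 0.1999]
ee_rot: [-2.955, -0.326, 0.888]
force: [-0.6, 0.3, 0.3]
width: 0.0005
gripper_force: 0.0
[-0.094  0.068 -0.325 -0.404 -1.186  2.738]
```

```bash
python3 -m creep '{"translation":[[40,0,0],[40,0,0],[10,0,-30],[0,0,-40],[0,0,-40],[0,0,0]],"spin":[0,0,0,0,0,0],"gripper":[0,0,0,0,0,0]}'; python3 -m creep '{"translation":[[0,0,-25],[0,0,-18],[0,0,0]],"spin":[0,0,0],"gripper":[0,0,0]}'; python3 -c "
from h import *;print(np.round(get_state()['q'],3))"
```

```text
t: 16.45
eef_pos: [0.5274, -0.0792, 0.0869]
ee_rot: [-2.949, -0.323, 0.88]
force: [-0.1, 0.7, -0.7]
width: 0.0006
gripper_force: 0.0
t: 16.75
eef_pos: [0.5305, -0.0798, 0.049]
ee_rot: [-2.956, -0.327, 0.884]
force: [-1.0, -0.2, -0.1]
width: 0.0005
gripper_force: 0.0
[-0.088  0.372 -0.303 -0.474 -0.925  2.869]
```

```bash
python3 -m creep '{"translation":[[1,10,0],[1,10,0],[1,10,0],[2,18,0],[2,18,0],[2,18,0],[2,10,0],[0,0,0]],"spin":[0,0,0,0,0,0,0,0],"gripper":[0,0,0,0,0,0,0,0]}'; python3 -c "
from h import *;print(np.round(get_state()['q'],3))
for c in('top','scene'):
  cams.grab_frame(c)
  for r in nets.pinpoint(c,'tub')[:2]: print(c,np.round(r['centre'],3),r['confidence'])"
```

```text
t: 17.55
eef_pos: [0.5427, 0.0159, 0.0505]
ee_rot: [-2.96, -0.33, 0.89]
force: [-0.1, -1.1, 0.4]
width: 0.0003
gripper_force: 0.0
[ 0.094  0.345 -0.337 -0.49  -0.85   2.717]
scene [ 0.529 -0.036 -0.004] 0.86
```

```bash
python3 -m creep '{"translation":[[3,12,0],[3,12,0],[2,10,0],[1,7,0],[1,4,0],[0,2,0],[0,0,0]],"spin":[0,0,0,0,0,0,0],"gripper":[0,0,0,0,0,0,0]}'; python3 -c "
from h import *
for c in('top','scene'):
  cams.grab_frame(c)
  for l in('tub','mat'):
   for r in nets.pinpoint(c,l)[:2]: print(c,l,np.round(r['centre'],3),r['confidence'])"
```

```text
t: 18.45
eef_pos: [0.5522, 0.0616, 0.0497]
ee_rot: [-2.959, -0.329, 0.888]
force: [0.8, -0.4, 1.1]
width: 0.0005
gripper_force: 0.0
scene tub [ 0.535  0.008 -0.002] 0.9
```

```bash
python3 -m creep '{"translation":[[0,-10,0],[0,0,30],[0,0,45],[0,0,45],[0,0,45],[0,0,45],[0,0,45],[10,0,45]],"spin":[0,0,0,0,0,0,0,0],"gripper":[0,0,0,0,0,0,0,0]}'; python3 -m creep '{"translation":[[35,0,35],[35,0,35],[40,0,30],[48,0,0],[48,0,0],[48,0,0],[48,0,0],[0,0,0]],"spin":[-0.02,0,0,0,0,0,0,0],"gripper":[0,0,0,0,0,0,0,0]}'; python3 -c "
from h import *;print(np.round(get_state()['q'],3))
for c in('top','scene'):
  cams.grab_frame(c)
  for l in('tub','mat'):
   for r in nets.pinpoint(c,l)[:2]: print(c,l,np.round(r['centre'],3),r['confidence'])"
```

```text
t: 19.55
eef_pos: [0.5612, 0.0503, 0.3525]
ee_rot: [-2.96, -0.329, 0.888]
force: [1.1, 0.7, -0.3]
width: 0.0002
gripper_force: 0.0
t: 20.35
eef_pos: [0.8709, 0.0511, 0.4341]
ee_rot: [-2.947, -0.318, 0.863]
force: [1.6, 1.0, -5.3]
width: 0.0005
gripper_force: 0.0
[ 0.111  0.693  1.114 -0.377 -1.872  2.22 ]
top mat [0.637 0.301 0.005] 0.56
scene tub [ 0.535  0.008 -0.003] 0.91
```

Tub sits 10 mm off the mat centre; fine. Now lean at the outer limit, with the roll brought back.

```bash
python3 -m creep '{"translation":[[45,0,0],[45,0,0],[45,0,0],[45,0,0],[45,0,0],[45,0,0],[45,0,0],[0,0,0]],"spin":[0,0,0,0,0,0,0,0],"gripper":[0,0,0,0,0,0,0,0]}'; python3 -c "
from h import *;print(np.round(get_state()['q'],3))"
```

```text
t: 21.45
eef_pos: [1.0216, 0.0667, 0.3541]
ee_rot: [-3.089, -0.438, 0.854]
force: [-0.3, 1.1, -1.3]
width: 0.0003
gripper_force: 0.0
[ 0.124  0.874  1.247 -0.328 -1.638  2.239]
```

```bash
python3 -m creep '{"translation":[[45,0,0],[45,0,0],[45,0,0],[0,0,0]],"spin":[0,0,0,0],"gripper":[0,0,0,0]}'; python3 -m creep '{"translation":[[-45,0,20],[-45,0,20],[-45,15,0],[-45,15,0],[-45,15,0],[-40,25,0],[-40,25,0],[-40,25,0]],"spin":[-0.12,-0.12,-0.12,-0.12,-0.12,-0.12,-0.08,0],"gripper":[0,1,1,1,1,1,1,1]}'; python3 -c "
from h import *;print(np.round(get_state()['q'],3))"
```

```text
t: 21.85
eef_pos: [1.0788, 0.0727, 0.3156]
ee_rot: [3.125, -0.492, 0.852]
force: [-0.7, -0.1, -1.7]
width: 0.0003
gripper_force: 0.0
t: 22.65
eef_pos: [0.7723, 0.1863, 0.3519]
ee_rot: [3.125, -0.493, 0.145]
force: [0.4, 0.7, -0.9]
width: 0.0508
gripper_force: 0.0
[ 0.575  0.224 -0.114  0.297 -0.808  0.977]
```

```bash
python3 - <<'E'
from h import *
for c in('top','scene','wrist'):
  f=save(c,c+'3.png')
  for l in('tub','scoop','scoop_grip','scoop_lip'):
   for r in nets.pinpoint(c,l)[:3]: print(c,l,np.round(r['centre'],3),round(r['confidence'],2),px(f,r['centre']).round())
E
```

```text
top tub [ 0.535  0.007 -0.004] 0.76 [361. 202.]
top scoop [ 0.39   0.658 -0.004] 0.75 [185. 240.]
top scoop [ 0.619  0.321 -0.   ] 0.5 [277. 180.]
top scoop [0.734 0.069 0.001] 0.5 [344. 151.]
top scoop_grip [0.322 0.704 0.05 ] 0.86 [166. 258.]
top scoop_lip [0.456 0.608 0.048] 0.9 [195. 221.]
scene tub [ 0.536  0.008 -0.004] 0.6 [278. 206.]
scene scoop [0.385 0.656 0.001] 0.92 [497. 182.]
scene scoop [0.325 0.29  0.002] 0.81 [377. 160.]
scene scoop [0.625 0.318 0.001] 0.64 [384. 238.]
scene scoop_grip [0.537 0.315 0.052] 0.85 [386. 202.]
scene scoop_grip [0.24  0.265 0.05 ] 0.77 [371. 131.]
scene scoop_grip [0.322 0.702 0.049] 0.75 [514. 157.]
scene scoop_lip [0.404 0.309 0.051] 0.86 [384. 167.]
scene scoop_lip [0.454 0.609 0.048] 0.78 [489. 188.]
scene scoop_lip [0.627 0.323 0.   ] 0.75 [386. 239.]
wrist scoop_lip [0.696 0.324 0.05 ] 0.94 [216. 301.]
```

```bash
python3 -m creep '{"translation":[[-39,16,0],[-39,16,0],[-39,16,0],[-39,16,0],[-39,16,0],[-39,16,0],[-39,16,0],[-38,16,0]],"spin":[-0.1,0,0,0,0,0,0,0],"gripper":[1,1,1,1,1,1,1,1]}'; python3 -m creep '{"translation":[[0,0,-45],[0,0,-45],[0,0,-45],[0,0,-35],[0,0,0]],"spin":[0,0,0,0,0],"gripper":[1,1,1,1,1]}';  python3 -c "
from h import *;print(np.round(get_state()['q'],3))"
```

```text
t: 24.2
eef_pos: [0.466, 0.3131, 0.3487]
ee_rot: [3.125, -0.49, 0.055]
force: [-1.2, 0.4, 0.2]
width: 0.0877
gripper_force: 0.0
t: 24.7
eef_pos: [0.4661, 0.3098, 0.1738]
ee_rot: [3.116, -0.485, 0.058]
force: [0.1, -1.5, 0.6]
width: 0.0878
gripper_force: 0.0
[ 1.109  0.027 -0.926  0.885 -0.569 -0.234]
```

```bash
python3 -m creep '{"translation":[[17,1,-30],[17,1,-30],[12,1,-25],[0,0,0]],"spin":[-0.01,0,0,0],"gripper":[1,1,1,1]}';  python3 - <<'E'
from h import *
print(np.round(get_state()['q'],3))
f=save('wrist','w4.png')
g=save('scene','s4.png')
a=cv2.imread('pics/w4.png');b=cv2.imread('pics/s4.png')[90:290,300:500]
cv2.imwrite('pics/c4.png',np.hstack([cv2.resize(a,(480,300)),cv2.resize(b,(300,300))]))
E
```

```text
t: 25.1
eef_pos: [0.5144, 0.3153, 0.1043]
ee_rot: [3.121, -0.497, 0.046]
force: [1.1, -1.4, 0.5]
width: 0.0879
gripper_force: 0.0
[ 0.788  0.174 -1.003  1.495 -0.345 -0.602]
```

View pics/c4.png

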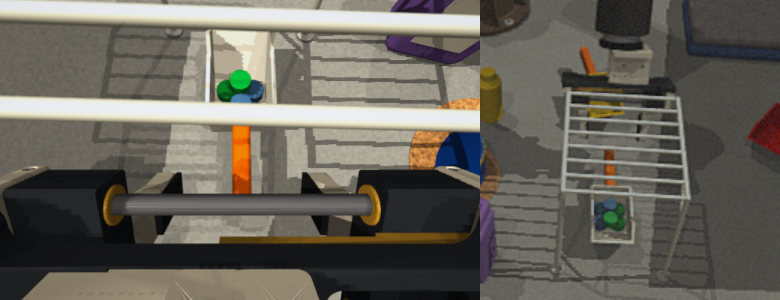

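```bash
python3 -m creep '{"translation":[[6,0,-15],[6,0,-15],[0,0,0]],"spin":[0,0,0],"gripper":[1,1,1]}';  python3 -c "
from h import *
print(np.round(get_state()['q'],3))"
```

```text
t: 25.5
eef_pos: [0.5246, 0.3197, 0.0819]
ee_rot: [3.116, -0.488, 0.046]
force: [-0.3, 0.1, 0.7]
width: 0.0875
gripper_force: 0.0
[ 0.71   0.224 -0.995  1.66  -0.316 -0.704]
```

```bash
python3 -m creep '{"translation":[[2,-2,-15],[2,-2,-12],[0,0,0]],"spin":[0,0,0],"gripper":[1,1,1]}';  python3 -c "
from h import *
print(np.round(get_state()['q'],3))"
```

```text
t: 25.8
eef_pos: [0.5265, 0.3199, 0.0648]
ee_rot: [3.101, -0.468, 0.046]
force: [-0.7, -0.4, -0.1]
width: 0.0872
gripper_force: 0.0
[ 0.707  0.259 -0.987  1.665 -0.315 -0.713]
```

```bash
python3 -m creep '{"translation":[[2,-3,-15],[2,-3,-15],[1,-2,-10],[0,0,0]],"spin":[0,0,0,0],"gripper":[1,1,1,1]}';  python3 -c "
from h import *
print(np.round(get_state()['q'],3))"
```

```text
t: 26.2
eef_pos: [0.5317, 0.3182, 0.0417]
ee_rot: [3.08, -0.442, 0.043]
force: [0.4, -0.1, 0.5]
width: 0.0878
gripper_force: 0.0
[ 0.699  0.308 -0.972  1.666 -0.316 -0.719]
```

```bash
python3 -m creep '{"translation":[[1,-2,-12],[0,-1,-4],[0,0,0]],"spin":[0,0,0],"gripper":[1,1,1]}' && python3 -m creep '{"translation":[[0,0,0],[0,0,0],[0,0,0],[0,0,0],[0,0,0],[0,0,0]],"spin":[0,0,0,0,0,0],"gripper":[0.6,0.4,0,0,0,0]}' 25; python3 - <<'E'
from h import *
f=save('wrist','w5.png'); g=save('scene','s5.png')
a=cv2.imread('pics/w5.png');b=cv2.imread('pics/s5.png')[90:290,300:500]
cv2.imwrite('pics/c5.png',np.hstack([cv2.resize(a,(480,300)),cv2.resize(b,(300,300))]))
E
```

```text
t: 26.5
eef_pos: [0.5328, 0.3182, 0.0332]
ee_rot: [3.073, -0.433, 0.042]
force: [0.9, 0.8, -0.6]
width: 0.0874
gripper_force: 0.0
t: 27.1
eef_pos: [0.5329, 0.3184, 0.0337]
ee_rot: [3.073, -0.434, 0.042]
force: [-0.2, 0.5, 0.4]
width: 0.0452
gripper_force: 0.0
```

View pics/c5.png

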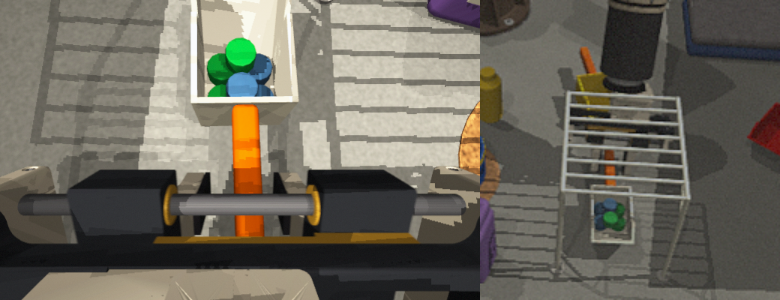

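```bash
python3 -m creep '{"translation":[[0,0,0],[0,0,0],[0,0,0],[0,0,0],[0,0,0],[0,0,0],[0,0,0]],"spin":[0,0,0,0,0,0,0],"gripper":[0,0,0,0,0,0,0]}' 50
```

```text
t: 27.9
eef_pos: [0.533, 0.3186, 0.0339]
ee_rot: [3.074, -0.434, 0.042]
force: [-0.1, 1.2, 1.9]
width: 0.0179
gripper_force: 50.0
```

```bash
python3 -m creep '{"translation":[[-3,0,8],[-5,0,10],[-6,0,12],[-6,0,12],[0,0,0],[0,0,0]],"spin":[0,0,0,0,0,0],"gripper":[0,0,0,0,0,0]}'; python3 - <<'E'
from h import *
print(np.round(get_state()['q'],3))
for c in('scene','top'):
  f=save(c,c+'6.png')
  for l in('scoop','scoop_grip','scoop_lip'):
   for r in nets.pinpoint(c,l)[:4]: print(c,l,np.round(r['centre'],3),round(r['confidence'],2))
E
```

```text
t: 28.5
eef_pos: [0.5123, 0.3187, 0.0751]
ee_rot: [3.073, -0.433, 0.043]
force: [0.2, -0.6, -2.4]
width: 0.0173
gripper_force: 50.0
[ 0.889  0.245 -0.951  1.247 -0.388 -0.467]
scene scoop [0.324 0.292 0.004] 0.83
scene scoop [0.606 0.318 0.037] 0.56
scene scoop [ 0.386  0.656 -0.001] 0.55
scene scoop_grip [0.513 0.317 0.091] 0.96
scene scoop_grip [0.323 0.702 0.049] 0.62
scene scoop_grip [0.244 0.264 0.048] 0.56
scene scoop_lip [0.677 0.32  0.092] 0.84
scene scoop_lip [0.4   0.309 0.048] 0.7
scene scoop_lip [0.453 0.605 0.05 ] 0.55
top scoop [0.598 0.317 0.039] 0.94
top scoop [0.325 0.286 0.   ] 0.64
top scoop [ 0.39   0.659 -0.001] 0.61
top scoop_grip [0.321 0.705 0.047] 0.64
top scoop_grip [0.517 0.315 0.09 ] 0.58
top scoop_lip [0.399 0.31  0.05 ] 0.85
top scoop_lip [0.454 0.604 0.049] 0.74
top scoop_lip [0.686 0.319 0.088] 0.68
```

```bash
python3 -m creep '{"translation":[[0,10,0],[0,22,0],[0,30,0],[0,30,0],[0,30,0],[0,30,0],[0,25,0],[0,15,0]],"spin":[0,0,0,0,0,0,0,0],"gripper":[0,0,0,0,0,0,0,0]}'; python3 -m creep '{"translation":[[0,0,15],[0,0,30],[0,0,40],[0,0,40],[0,0,40],[0,0,40],[0,0,40],[0,0,25]],"spin":[0,0,0,0,0,0,0,0],"gripper":[0,0,0,0,0,0,0,0]}';  python3 - <<'E'
from h import *
print(np.round(get_state()['q'],3))
f=save('scene','s7.png'); g=save('wrist','w7.png')
a=cv2.imread('pics/w7.png');b=cv2.imread('pics/s7.png')[50:290,360:600]
cv2.imwrite('pics/c7.png',np.hstack([cv2.resize(a,(480,300)),cv2.resize(b,(300,300))]))
E
```

```text
t: 29.7
eef_pos: [0.5121, 0.5137, 0.0753]
ee_rot: [3.074, -0.433, 0.043]
force: [0.0, 0.4, -2.7]
width: 0.0176
gripper_force: 50.0
t: 30.5
eef_pos: [0.5121, 0.5118, 0.3491]
ee_rot: [3.077, -0.434, 0.041]
force: [0.4, 0.7, -3.1]
width: 0.0177
gripper_force: 50.0
[ 1.255  0.252 -0.127  0.474 -1.143  0.154]
```

View pics/c7.png

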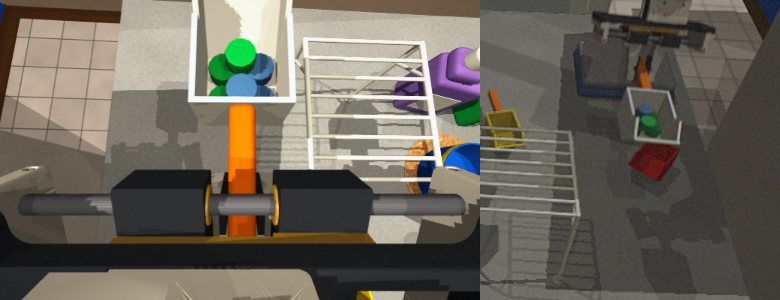

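```bash
python3 -m creep '{"translation":[[0,-15,0],[-4,-30,0],[-4,-40,0],[-4,-42,0],[-5,-42,0],[-5,-42,0],[-5,-42,0],[-5,-42,0]],"spin":[0,0,0,0,0,0,0,0],"gripper":[0,0,0,0,0,0,0,0]}'; python3 -m creep '{"translation":[[-5,-42,0],[-5,-42,0],[-5,-42,0],[-5,-40,0],[-2,-30,0],[0,-15,0],[0,0,0]],"spin":[0,0,0,0,0,0,0],"gripper":[0,0,0,0,0,0,0]}';  python3 - <<'E'
from h import *
print(np.round(get_state()['q'],3))
for c in('top','scene'):
  cams.grab_frame(c)
  for l in('tub',):
   for r in nets.pinpoint(c,l)[:2]: print(c,l,np.round(r['centre'],3),r['confidence'])
E
```

```text
t: 31.4
eef_pos: [0.4795, 0.2128, 0.3437]
ee_rot: [3.072, -0.431, 0.042]
force: [-0.5, -0.1, -1.6]
width: 0.0176
gripper_force: 50.0
t: 32.1
eef_pos: [0.4573, 0.002, 0.3441]
ee_rot: [3.073, -0.431, 0.039]
force: [-0.4, 0.0, -1.5]
width: 0.0179
gripper_force: 50.0
[ 0.709 -0.379 -0.684  0.381 -0.996  0.72 ]
top tub [ 0.537  0.007 -0.004] 0.95
scene tub [ 0.534  0.007 -0.001] 0.74
```

```bash
python3 -m creep '{"translation":[[2,2,-20],[2,2,-35],[2,1,-35],[0,0,-20],[0,0,-10],[0,0,0]],"spin":[0,0,0,0,0,0],"gripper":[0,0,0,0,0,0]}'; for f in 20 12 8; do echo; done; python3 -m creep '{"translation":[[0,0,0],[0,0,0]],"spin":[0,0],"gripper":[0,0]}' 20;  python3 - <<'E'
from h import *
s=get_state();print(np.round(s['q'],3),s['moment'])
cams.grab_frame('scene')
for l in('scoop','scoop_grip','scoop_lip'):
   for r in nets.pinpoint('scene',l)[:4]: print(l,np.round(r['centre'],3),round(r['confidence'],2))
E
```

```text
t: 32.9
eef_pos: [0.4639, 0.0093, 0.2234]
ee_rot: [3.071, -0.43, 0.044]
force: [0.2, -0.4, -1.9]
width: 0.0177
gripper_force: 50.0



t: 33.1
eef_pos: [0.4654, 0.0101, 0.2265]
ee_rot: [3.074, -0.435, 0.042]
force: [0.1, -0.0, -3.1]
width: 0.0178
gripper_force: 20.0
[ 0.67  -0.282 -0.938  0.514 -0.66   0.559] [0.15777566 1.98387848 0.01080998]
scoop [0.324 0.291 0.003] 0.88
scoop [0.387 0.657 0.001] 0.86
scoop [0.555 0.011 0.188] 0.64
scoop_grip [0.47  0.007 0.242] 0.91
scoop_grip [0.241 0.263 0.048] 0.88
scoop_grip [0.321 0.704 0.045] 0.66
scoop_lip [0.63  0.012 0.24 ] 0.87
scoop_lip [0.455 0.609 0.049] 0.87
scoop_lip [0.401 0.309 0.051] 0.85
scoop_lip [ 0.537  0.007 -0.004] 0.34
```

```bash
cat > look.py <<'E'
from h import *
cams.grab_frame('scene'); o=[]
for l in('scoop_grip','scoop_lip'):
   for r in nets.pinpoint('scene',l)[:5]:
     c=np.array(r['centre'])
     if np.hypot(c[0]-.54,c[1])<.2: o.append((l,c.round(3).tolist(),round(r['confidence'],2)))
print(o)
E
python3 -m creep '{"translation":[[0,0,0],[0,0,0]],"spin":[0,0],"gripper":[0,0]}' 13|tail -1; python3 look.py; python3 -m creep '{"translation":[[0,0,0],[0,0,0]],"spin":[0,0],"gripper":[0,0]}' 9|tail -1; python3 look.py
```

```text
gripper_force: 13.0
[('scoop_grip', [0.469, 0.007, 0.236], 0.84), ('scoop_lip', [0.613, 0.008, 0.175], 0.65)]
gripper_force: 9.0
[('scoop_grip', [0.462, 0.01, 0.234], 0.69), ('scoop_lip', [0.586, 0.007, 0.127], 0.91), ('scoop_lip', [0.537, 0.014, 0.141], 0.74)]
```

```bash
python3 -m creep '{"translation":[[0,0,0],[0,0,0]],"spin":[0,0],"gripper":[0,0]}' 6|tail -1; python3 look.py; python3 - <<'E'
from h import *
f=save('scene','s8.png',(200,60,400,260),3)
E
```

```text
gripper_force: 6.0
[('scoop_grip', [0.459, 0.01, 0.229], 0.9), ('scoop_lip', [0.56, 0.002, 0.102], 0.6)]
```

View pics/s8.png

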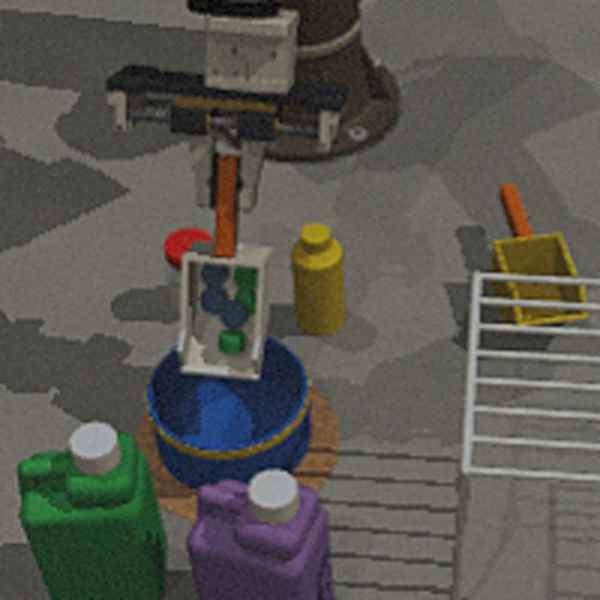

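```bash
python3 -m creep '{"translation":[[0,0,0],[0,0,0],[0,0,0]],"spin":[0,0,0],"gripper":[0,0,0]}' 4|tail -1; python3 look.py; python3 -m creep '{"translation":[[0,0,0],[0,0,0],[0,0,0]],"spin":[0,0,0],"gripper":[0,0,0]}' 3|head -2; python3 look.py
```

```text
gripper_force: 4.0
[('scoop_grip', [0.459, 0.011, 0.231], 0.63), ('scoop_lip', [0.53, 0.002, 0.083], 0.78)]
t: 35.15
eef_pos: [0.4649, 0.0094, 0.2257]
[]
```

```bash
cat > look2.py <<'E'
from h import *
for c in('scene','top'):
  cams.grab_frame(c)
  for l in('tub','scoop','scoop_lip','tablet0','tablet1'):
   print(c,l,[(np.round(r['centre'],3).tolist(),round(r['confidence'],2)) for r in nets.pinpoint(c,l) if np.hypot(r['centre'][0]-.53,r['centre'][1])<.2 and r['confidence']>.3])
E
python3 look2.py
```

```text
scene tub [([0.533, 0.01, -0.003], 0.83)]
scene scoop [([0.456, 0.001, 0.13], 0.59)]
scene scoop_lip [([0.528, 0.002, 0.081], 0.97)]
scene tablet0 [([0.455, 0.022, 0.14], 0.58), ([0.536, 0.006, -0.003], 0.58), ([0.562, 0.013, 0.006], 0.46), ([0.464, -0.008, 0.116], 0.45), ([0.465, 0.02, 0.117], 0.43), ([0.455, -0.008, 0.134], 0.37)]
scene tablet1 [([0.455, 0.022, 0.14], 0.58), ([0.536, 0.006, -0.003], 0.58), ([0.562, 0.013, 0.006], 0.46), ([0.464, -0.008, 0.116], 0.45), ([0.465, 0.02, 0.117], 0.43), ([0.455, -0.008, 0.134], 0.37)]
top tub [([0.536, 0.006, -0.003], 0.98)]
top scoop [([0.454, 0.005, 0.131], 0.58)]
top scoop_lip [([0.534, -0.0, 0.08], 0.52)]
top tablet0 [([0.58, 0.031, 0.025], 0.52), ([0.569, 0.012, 0.005], 0.36)]
top tablet1 [([0.58, 0.031, 0.025], 0.52), ([0.569, 0.012, 0.005], 0.36)]
```

```bash
python3 -m creep '{"translation":[[0,0,0],[20,0,0],[-35,0,0],[35,0,0],[-35,0,0],[35,0,0],[-20,0,0],[0,0,0]],"spin":[0,0,0,0,0,0,0,0],"gripper":[0,0,0,0,0,0,0,0]}' 50|head -3; python3 look2.py
```

```text
t: 36.7
eef_pos: [0.4639, 0.0086, 0.2247]
ee_rot: [3.072, -0.432, 0.041]
scene tub [([0.537, 0.009, -0.004], 0.66)]
scene scoop [([0.456, 0.004, 0.128], 0.74)]
scene scoop_lip [([0.526, 0.0, 0.082], 0.56), ([0.538, 0.01, -0.004], 0.32)]
scene tablet0 [([0.57, -0.03, 0.018], 0.46), ([0.573, 0.019, 0.025], 0.42)]
scene tablet1 [([0.57, -0.03, 0.018], 0.46), ([0.573, 0.019, 0.025], 0.42)]
top tub [([0.534, 0.008, -0.002], 0.58)]
top scoop [([0.453, 0.002, 0.129], 0.69), ([0.563, -0.047, 0.021], 0.66)]
top scoop_lip [([0.536, -0.003, 0.085], 0.54)]
top tablet0 [([0.578, 0.031, 0.023], 0.53), ([0.589, 0.003, 0.018], 0.52), ([0.567, 0.017, 0.025], 0.48), ([0.598, -0.029, 0.018], 0.48), ([0.568, 0.01, 0.005], 0.43), ([0.564, -0.046, 0.021], 0.4)]
top tablet1 [([0.578, 0.031, 0.023], 0.53), ([0.589, 0.003, 0.018], 0.52), ([0.567, 0.017, 0.025], 0.48), ([0.598, -0.029, 0.018], 0.48), ([0.568, 0.01, 0.005], 0.43), ([0.564, -0.046, 0.021], 0.4)]
```

```bash
python3 -m creep '{"translation":[[0,0,20],[0,0,40],[0,0,40],[0,0,40],[5,-20,10],[10,-40,0],[10,-40,0],[10,-40,0]],"spin":[0,0,0,0,0,0,0,0],"gripper":[0,0,0,0,0,0,0,0]}' |head -3; python3 look2.py|grep -E "tub|tablet0"; python3 - <<'E'
from h import *
f=save('scene','s9.png'); g=save('top','t9.png')
a=cv2.imread('pics/s9.png')[100:280,180:340];b=cv2.imread('pics/t9.png')[140:260,300:440]
cv2.imwrite('pics/c9.png',np.hstack([cv2.resize(a,(380,428)),cv2.resize(b,(410,428))]))
E
```

```text
t: 38.1
eef_pos: [0.4999, -0.132, 0.3761]
ee_rot: [3.073, -0.435, 0.043]
scene tub [([0.535, 0.01, -0.001], 0.67)]
scene tablet0 [([0.565, -0.048, 0.018], 0.57), ([0.571, 0.019, 0.024], 0.48)]
top tub [([0.536, 0.007, -0.002], 0.82)]
top tablet0 [([0.568, 0.012, 0.006], 0.53), ([0.588, 0.006, 0.019], 0.5), ([0.566, -0.046, 0.02], 0.42), ([0.599, -0.028, 0.017], 0.41), ([0.57, 0.02, 0.025], 0.37), ([0.58, 0.03, 0.024], 0.37)]
```

View pics/c9.png

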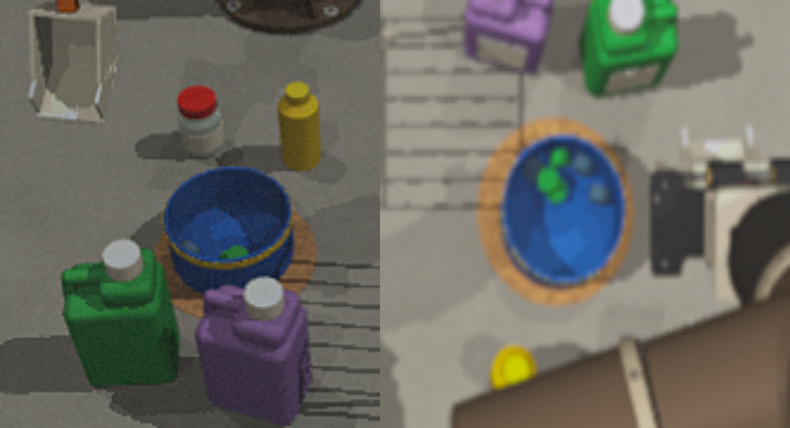

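```bash
python3 -m creep '{"translation":[[25,-35,0],[25,-35,0],[25,-35,0],[25,-35,0],[20,-28,-30],[0,0,-40],[0,0,-45],[0,0,-45]],"spin":[0,0,0,0,0,0,0,0],"gripper":[0,0,0,0,0,0,0,0]}' |head -3; python3 -m creep '{"translation":[[0,0,-30],[0,0,-15],[0,0,0]],"spin":[0,0,0],"gripper":[0,0,0]}' |head -4; python3 - <<'E'
from h import *
cams.grab_frame('scene'); print(np.round(get_state()['q'],3))
for l in('scoop','scoop_grip','scoop_lip'):
   for r in nets.pinpoint('scene',l)[:5]:
     c=np.array(r['centre'])
     if c[1]<-.1: print(l,c.round(3).tolist(),round(r['confidence'],2))
E
```

```text
t: 39.6
eef_pos: [0.6199, -0.2988, 0.2139]
ee_rot: [3.073, -0.434, 0.042]
t: 39.9
eef_pos: [0.6184, -0.298, 0.167]
ee_rot: [3.075, -0.428, 0.041]
force: [0.1, -0.3, -0.9]
[-0.181  0.218 -0.393 -0.052 -0.525  1.819]
scoop [0.607, -0.303, 0.071] 0.73
scoop_grip [0.61, -0.302, 0.171] 0.63
scoop_lip [0.68, -0.304, 0.023] 0.85
```

```bash
cat > l3.py <<'E'
from h import *
for cam in('scene','top'):
  cams.grab_frame(cam)
  for l in('scoop','scoop_grip','scoop_lip'):
   for r in nets.pinpoint(cam,l)[:5]:
     c=np.array(r['centre'])
     if c[1]<-.1: print(cam,l,c.round(3).tolist(),round(r['confidence'],2))
E
python3 -m creep '{"translation":[[0,0,0],[0,0,-12],[-4,0,-12],[-10,0,-8],[-12,0,-8],[-12,0,-8],[-12,0,-8],[0,0,0]],"spin":[0,0,0,0,0,0,0,0],"gripper":[0,0,0,0,0,0,0,0]}' 5|head -4; python3 l3.py
```

```text
t: 40.9
eef_pos: [0.5672, -0.2985, 0.1132]
ee_rot: [3.074, -0.431, 0.04]
force: [0.4, 0.3, -0.6]
scene scoop [0.594, -0.304, 0.025] 0.76
scene scoop_grip [0.563, -0.299, 0.12] 0.69
top scoop [0.594, -0.304, 0.026] 0.97
top scoop_grip [0.565, -0.299, 0.119] 0.71
top scoop_lip [0.689, -0.306, 0.006] 0.89
```

```bash
python3 -m creep '{"translation":[[-11,0,-10],[-11,0,-10],[-11,0,-11],[-10,0,-11],[-8,0,-11],[0,0,0]],"spin":[0,0,0,0,0,0],"gripper":[0,0,0,0,0,0]}' 5|head -4; python3 l3.py
```

```text
t: 41.9
eef_pos: [0.5163, -0.2983, 0.0592]
ee_rot: [3.075, -0.43, 0.04]
force: [-0.3, -0.2, -1.3]
scene scoop [0.588, -0.303, 0.007] 0.88
scene scoop_grip [0.516, -0.299, 0.072] 0.55
scene scoop_lip [0.671, -0.3, 0.04] 0.58
top scoop [0.589, -0.304, 0.008] 0.82
top scoop_grip [0.516, -0.299, 0.07] 0.72
top scoop_lip [0.68, -0.303, 0.043] 0.64
```

```bash
python3 -m creep '{"translation":[[-4,0,-9],[-3,0,-8],[-1,0,-6],[0,0,-2],[0,0,0]],"spin":[0,0,0,0,0],"gripper":[0,0,0,0,0]}' 5|head -4; python3 l3.py
```

```text
t: 42.8
eef_pos: [0.5107, -0.2986, 0.0361]
ee_rot: [3.074, -0.433, 0.041]
force: [0.2, 1.0, 0.2]
scene scoop [0.597, -0.298, 0.002] 0.79
scene scoop_grip [0.509, -0.301, 0.049] 0.67
scene scoop_lip [0.669, -0.295, 0.054] 0.63
top scoop [0.592, -0.302, 0.002] 0.61
top scoop_grip [0.505, -0.301, 0.049] 0.94
```

```bash
python3 -m creep '{"translation":[[0,0,0],[0,0,0],[0,0,0],[0,0,0],[0,0,0],[0,0,0],[0,0,0],[0,0,0]],"spin":[0,0,0,0,0,0,0,0],"gripper":[0.5,0.8,1,1,1,1,1,1]}' 5|tail -3; python3 l3.py
```

```text
force: [-0.0, 0.3, -0.0]
width: 0.0768
gripper_force: 0.0
scene scoop [0.595, -0.3, 0.002] 0.6
scene scoop_grip [0.51, -0.301, 0.05] 0.96
scene scoop_lip [0.67, -0.304, 0.049] 0.9
top scoop [0.592, -0.301, -0.002] 0.58
top scoop_grip [0.506, -0.299, 0.046] 0.78
top scoop_lip [0.676, -0.304, 0.051] 0.76
```

```bash
python3 -m creep '{"translation":[[-5,0,11],[-8,0,18],[-12,0,26],[-15,0,33],[-15,0,33],[-15,0,33],[-10,0,40],[0,0,0]],"spin":[0,0,0,0,0,0,0,0],"gripper":[1,1,1,1,1,1,1,1]}'|head -3; python3 l3.py; python3 look2.py|grep -E "tub|tablet0"; python3 - <<'E'
from h import *
save('top','t10.png',(280,120,520,300),3)
E
```

```text
t: 45.2
eef_pos: [0.4318, -0.3, 0.2381]
ee_rot: [3.067, -0.443, 0.044]
scene scoop [0.595, -0.3, 0.002] 0.75
scene scoop_grip [0.508, -0.299, 0.052] 0.97
scene scoop_lip [0.667, -0.303, 0.049] 0.79
top scoop [0.589, -0.299, 0.001] 0.95
top scoop_grip [0.505, -0.299, 0.047] 0.64
top scoop_lip [0.672, -0.302, 0.049] 0.94
scene tub [([0.539, 0.006, -0.002], 0.79)]
scene tablet0 [([0.567, -0.044, 0.016], 0.56), ([0.574, 0.02, 0.027], 0.38)]
top tub [([0.536, 0.009, -0.003], 0.62)]
top tablet0 [([0.57, 0.02, 0.026], 0.61), ([0.595, -0.027, 0.017], 0.49), ([0.565, -0.048, 0.021], 0.48), ([0.588, 0.004, 0.018], 0.46), ([0.567, 0.01, 0.003], 0.46), ([0.579, 0.03, 0.024], 0.44)]
```

View pics/t10.png

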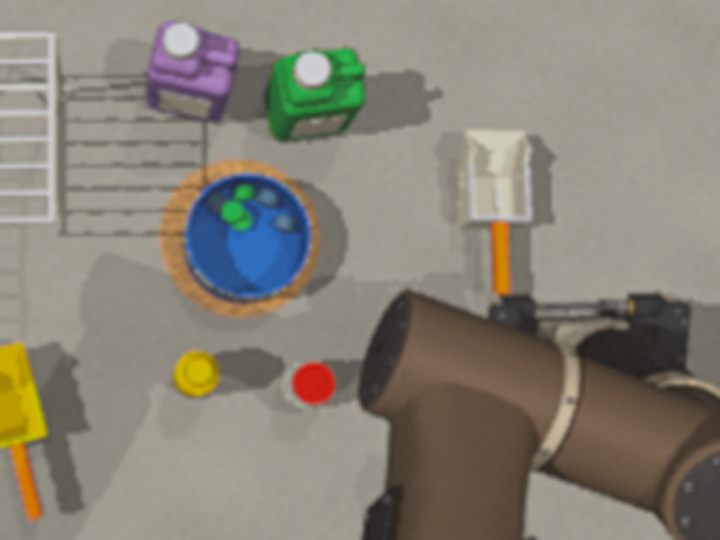

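The top crop shows the tub wholly on the mat at (247,235) and tablets in it. The empty scoop stands upright at (500,190), the gripper is clear, and the jugs, jar and can look unmoved. I'm handing it in.

```bash
python3 -c "
from h import *;print(arm.job_done())"
```

```text
the job is handed in; nothing more can be done
None
```

I handed the job in at about 45 s of the 72 s allowed: the tub is on the mat about 10 mm off centre with all six tablets in it, the empty scoop stands upright on the counter, and the jugs, jar and spray can look undisturbed; the hand-in returned no verdict.

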